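# Show what goes where on the capacitor bench

## Task

Show the trainee what to fit where: with the fingertips, point from straight above at the middle of the tallest capacitor's top, about 2 cm over it and without touching, for two full seconds, and then in the same way at the middle of the narrow ring clamp that it belongs in. Then press the button on the signal box fully down to give the go-ahead, let it spring back and finish with the hand drawn up clear of it. Do not touch the capacitors, clamps, mounting plate, solder spool or tin, and leave the signal box standing where it is.

Things in the scene. Friction and masses are not known exactly. Their poses are not given: they have to be found in the camera images.
- cap_tall: the tallest of three black can capacitors standing loose and upright on the wooden board (its top is 12 mm above the grey table, z = 0): 36 mm diameter, 105 mm high over its two small aluminium screw terminals, 0.15 kg; origin at the centre of its underside, z up. The three capacitors stand in any order on the robot's left half of the board (y > 0), at least 65 mm between centres
- cap_tall_top (a point): the point to point at: centre of the tall capacitor's top, level with the tops of its terminals, 105 mm above its underside; z up
- cap_short: capacitor of the same look and 36 mm diameter but only 60 mm high, loose; origin at the centre of its underside; leave alone
- cap_stout: capacitor of the same look, 51 mm diameter, 75 mm high, loose; origin at the centre of its underside; leave alone
- plate: fixed bare aluminium mounting plate, 100 x 170 x 6 mm (its x, y, z), lying on the board right of the capacitors, with two upright steel ring clamps 90 mm apart on its long centre line, either way round; origin at the centre of its underside
- clamp_narrow: the narrower ring clamp, fixed to the plate: open steel ring, 38 mm inside and 44 mm outside diameter, 30 mm high, with two small foot tabs and a clamping lug on one side (overall 66 mm across the tabs); origin on its axis at its lower edge, z up
- clamp_narrow_rim (a point): the point to point at: centre of the narrow ring's open mouth, level with its upper edge, 30 mm above its lower edge; z up
- clamp_wide: the wider ring clamp, same height, 53 mm inside and 59 mm outside diameter; origin on its axis at its lower edge; leave alone
- signal_box: loose grey plastic box, 85 x 85 x 50 mm, 0.7 kg, standing at the right end of the board (y < 0), with one round black push button in a low grey housing in the middle of its top; origin at the centre of its underside
- signal_button_top (a point): centre of the push button's top face, which moves down with it; the button is 34 mm in diameter and is pressed straight down
- signal_button (a joint): how far the button is pressed, m: 0 = out, 0.006 = fully down; a spring (about 4 N when fully down) brings it back
- spool: solder spool, black flanges and silver winding, 48 mm diameter, 47 mm high, loose, on the far side of the board; origin at the centre of its underside; bystander
- tin: open aluminium tin with brass screws, 70 mm diameter, 28 mm high, loose, on the near side of the board; origin at the centre of its underside; bystander
There are look-alikes about, which are no part of the job. Leave any pink look-alike of the signal_box alone.

How it is judged:
On the way, in this order (a step that is already met when the one before it is completed fails the run):
1. points at the tallest capacitor for 1.5 s: within 15 mm of its middle, fingertips 0 to 45 mm above (horizontal distance between the grasp point and cap_tall_top below 0.015 m and z of the grasp point in the frame of cap_tall_top between 0.018 and 0.065 m), for 1.5 s.
2. points at the narrow clamp for 1.5 s: within 15 mm of its middle, fingertips 0 to 45 mm above (horizontal distance between the grasp point and clamp_narrow_rim below 0.015 m and z of the grasp point in the frame of clamp_narrow_rim between 0.018 and 0.065 m), for 1.5 s.
3. presses the signal button fully down with the fingers (value of joint signal_button above 0.0045 m and contact force between the fingers and signal_box above 0.5 N), for 0.05 s.
At the end, for the whole second after the job is handed in: Both pointings and the press done in order; the button is out again (under 1.5 mm) with the fingertips over about 25 mm clear of it; the signal box within 20 mm of its start; capacitors upright and, like spool and tin, within 10 mm of their starts, at rest (value of joint signal_button below 0.0015 m and distance between the grasp point and signal_button_top above 0.045 m and distance of signal_box from where it was at the start of the episode below 0.02 m and linear speed of each of signal_box, cap_tall, cap_short, cap_stout, spool, tin below 0.02 m/s and angle between each of cap_tall, cap_short, cap_stout's own z axis and vertical below 0.1 rad and distance of each of cap_tall, cap_short, cap_stout, spool, tin from where it was at the start of the episode below 0.01 m); the robot touches nothing.
It fails at once if a capacitor is touched (contact force between any of the fingers, the arm and cap_tall above 0.2 N or contact force between any of the fingers, the arm and cap_short above 0.2 N or contact force between any of the fingers, the arm and cap_stout above 0.2 N).
It fails at once if a clamp or the mounting plate is touched (contact force between any of the fingers, the arm and clamp_narrow above 0.2 N or contact force between any of the fingers, the arm and clamp_wide above 0.2 N or contact force between any of the fingers, the arm and plate above 0.2 N).
It fails at once if the solder spool or the tin is touched or moved (contact force between any of the fingers, the arm and spool above 0.2 N or contact force between any of the fingers, the arm and tin above 0.2 N or distance of any of spool, tin from where it was at the start of the episode above 0.01 m).
It fails at once if a capacitor is moved or tipped (distance of any of cap_tall, cap_short, cap_stout from where it was at the start of the episode above 0.01 m or angle between any of cap_tall, cap_short, cap_stout's own z axis and vertical above 0.15 rad).
It fails at once if the signal box is lifted, carried or pushed away (distance of signal_box from where it was at the start of the episode above 0.02 m or angle between signal_box's own z axis and vertical above 0.15 rad).
It also fails if it takes over 56 s, if anything falls off the work surface, if the arm or the gripper's body presses on something with over 40 N, if the wrist force passes 120 N, or if a joint passes its speed limit or range.

## Robot

A 6-joint arm with a two-finger parallel gripper is mounted at the origin on the work surface. World frame = base frame: x ahead of the robot, y to its left, z up, the work surface at z = 0. Lengths are in m, angles in rad, forces in N, time in s.
With the tool pointing down it reaches from about 0.35 to 0.85 m from the base axis. Payload 8.1 kg.
Tool frame: the origin (TCP) lies at the centre of the arm's flange, where the gripper is bolted on; the fingertips stand 186 mm ahead of it and the grasp point (between the pads) lies 167 mm ahead of it; z points along the fingers, y is the direction in which the jaws open and shut (so a half turn about z gives the same grasp; the last joint's range is limited). The gripper opens to 93 mm and grips with 3 to 60 N. Pads are 15 mm wide; open, the fingers measure 128 mm over their backs; the gripper's body (75 mm by 188 mm) begins 65 mm behind the grasp point.
Start: joints at [-0.085, 0.13, 1.488, -0, 1.523, -0.085], TCP at [0.6, 0, 0.405] pointing down, gripper open.
Joint ranges: [-2.96, 2.96], [-0.89, 2.26], [0.02, 2.5], [-1.34, 4.48], [0, 2.73], [-2.66, 2.66]. Speed limits (rad/s): [2.39, 2.39, 2.79, 3.14, 3.14, 3.14].

## Interface

Orientations are given as a rotation vector (axis times angle).
In Python, from plant import robot, viewer, order gives the robot as it stands.
- The arm moves only by the tool apply_moves, never from a script. Its argument "deltas" is a list of rows, each a list of 3 entries, a list of its own where there are three numbers: the finger opening in mm, from 0 to 93, then the shift along the tool's x, y, z in mm, then the turn about the tool's z in rad. In form: [[grip, [dx, dy, dz], yaw], ...]. A call has 1 to 5 rows; each row shifts and turns the commanded pose from where the row before left it, along the tool's axes as they then stand; what a row does not reach is not made up. A row lasts 1/8 s, in which the tool goes at most 62.5 mm and 10.7 degrees, less where a joint would pass 70% of its speed; a pose out of reach is approached as far as the arm can. A call is refused whole if a number of a shift passes 62.5 or a number of a turn 0.188, either way. A call with a gripper value outside its range is refused whole. The fingers move at their own pace and stop on an object; "grip_force" is the grip in N (left out, the last holds). Time passes only in rows, so rows that do not move let the fingers close. It gives the time, the measured TCP pose, the force and the opening at its end, in the units of the state.
- robot.read_state(): the state, without advancing time (a new reading comes with each control period).
- viewer.read_camera(name): name is "scene" or "side" or "wrist"; returns the picture (420x560x3 uint8, blue, green, red); there is no depth.
- viewer.get_calibration(name): a dict with "fx", "fy", "cx", "cy" (pixels), "R" (3x3) and "t" (3): a world point X has camera coordinates R X + t. Camera axes: x right, y down, z forward; pixel columns grow to the right and rows downward; lengths in m; the calibration is good to about 2 mm. The wrist camera is an equidistant fisheye: a pixel r from the principal point sees the ray r / f radians off the axis. A picture is of the moment at which its call begins: read the wrist's pose just before it. get_calibration takes no time and is no camera call; for the wrist camera it gives the pose at the moment of the call.
- order.close_job(): hands the job in, once; it reports no verdict.
The state is a dict: "t": time; "q": joint angles; "dq": joint speeds; "joint_torque": joint torques, N m; "tool_pos": TCP position; "orientation": TCP orientation; "force": force on the tool from outside, world axes, zero at the start; "wrist_torque": the same for the moment, N m; "opening": finger opening in m.
Only numpy, scipy, OpenCV 4.12 (cv2) and the standard library are available. Lean on these libraries where they do the work, as an engineer would, in place of code of your own. Each camera call takes 0.05 s, during which the arm holds its last target. There are 200 camera calls.

## Working session

There is one attempt and no reset: what is moved stays moved. The work goes in short steps, Python scripts to look and compute and a tool call to move; the robot and the scene stay as the last step left them, time stands still between calls to the robot, and variables do not carry over. Pictures are saved under pics/ and viewed, about 8 in all and at most 12, crops included, and the job is handed in when it is done.

Besides the shell and the picture viewer there is one more tool, called after "Call:" as name([rows], argument=value, ...), one row to a line, values as JSON. apply_moves: Moves the arm, as the interface text tells. Its arguments: {"type":"object","properties":{"deltas":{"type":"array"},"grip_force":{"type":"number"}},"required":["deltas"]}

```bash
mkdir -p pics; cat > h.py <<'E'
import numpy as np,cv2
from plant import robot,viewer,order
def ray(c,px):
    x=(px[0]-c['cx'])/c['fx'];y=(px[1]-c['cy'])/c['fy']
    R=np.array(c['R']);t=np.array(c['t'])
    return -R.T@t,R.T@np.array([x,y,1.])
def onz(c,px,z):
    o,d=ray(c,px);return o+d*(z-o[2])/d[2]
def proj(c,X):
    p=np.array(c['R'])@X+np.array(c['t']);return np.array([c['fx']*p[0]/p[2]+c['cx'],c['fy']*p[1]/p[2]+c['cy']])
def two(c1,p1,c2,p2):
    o1,d1=ray(c1,p1);o2,d2=ray(c2,p2)
    s=np.linalg.lstsq(np.c_[d1,-d2],o2-o1,rcond=None)[0]
    a=o1+d1*s[0];b=o2+d2*s[1];return (a+b)/2,np.linalg.norm(a-b)
E
python3 - <<'E'
from h import *
for n in ("scene","side"):
    cv2.imwrite(f"pics/{n}1.png",viewer.read_camera(n));c=viewer.get_calibration(n)
    print(n,c['fx'],-np.array(c['R']).T@c['t'])
s=robot.read_state();print(s['t'],s['tool_pos'],s['orientation'])
E
```

```text
scene 493.75882990641213 [1.36603804 0.41986679 0.90180292]
side 400.02171841309985 [ 0.3712694  -1.00781372  0.70303941]
0.1 [5.99800786e-01 4.92948645e-05 4.03805799e-01] [-2.22049958e+00 -2.22058742e+00  1.68068596e-03]
```

View pics/scene1.png

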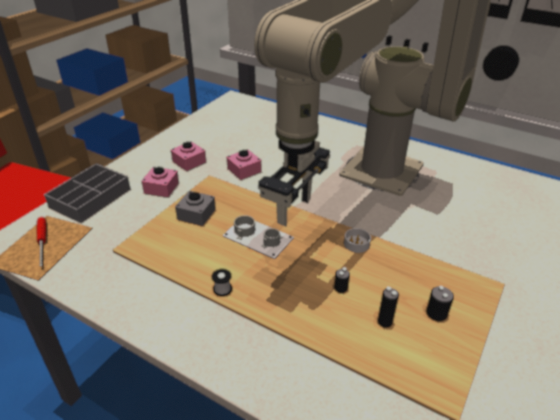

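View pics/side1.png

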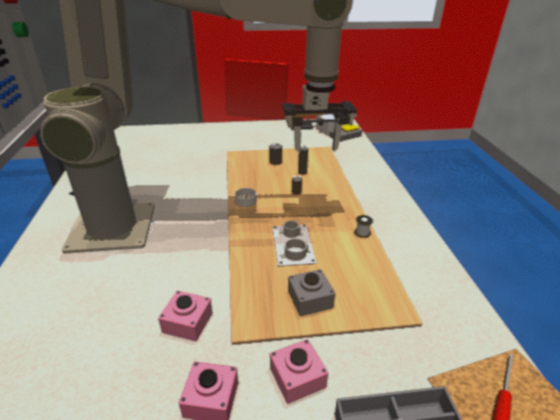

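The scene view shows three black cans: short (342,279), tall (388,306) and stout (440,302). The clamps are at (245,226) and (271,238), the grey box at (196,207). The pink look-alikes at (188,154), (243,162) and (160,180) are to be left alone. In the side view, tall is at (303,160), short (297,186), stout (275,154), the clamps (291,229) and (296,250), and the box (311,290). Next, close crops of both views.

```bash
python3 - <<'E'
import cv2
a=cv2.imread("pics/scene1.png");b=cv2.imread("pics/side1.png")
f=lambda i,x,y,w,h,k:cv2.resize(i[y:y+h,x:x+w],None,fx=k,fy=k,interpolation=cv2.INTER_CUBIC)
cv2.imwrite("pics/c1.png",cv2.vconcat([f(a,170,185,133,75,6)[:300*2//2+150],f(a,330,260,133,25,6)*0+f(a,330,280,133,25,6)]))
A=f(a,175,185,130,75,6); B=f(a,325,260,130,75,6)
cv2.imwrite("pics/c1.png",cv2.resize(cv2.vconcat([A,B]),(520,600)))
L=f(b,230,210,130,100,4.5);M=f(b,230,135,130,70,4.5)
import numpy as np
cv2.imwrite("pics/c2.png",cv2.resize(cv2.vconcat([L,M]),None,fx=600/(L.shape[0]+M.shape[0]),fy=600/(L.shape[0]+M.shape[0])))
E
```

```text
(no output)
```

View pics/c1.png

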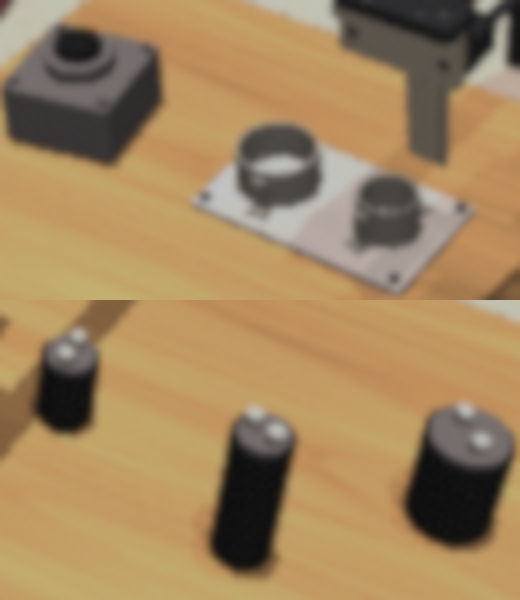

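View pics/c2.png

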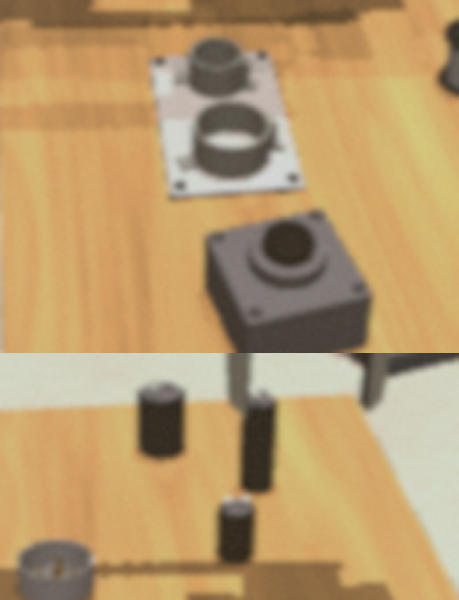

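Crops: the tall can's top is at c1 (265,424), and it is clearly the tallest of the three. The narrow ring is the right one in c1, mouth (388,195), and in c2 its mouth is at (217,55). The wide ring is at c1 (278,148). The button top is at c1 (79,43) and c2 (289,242).

```bash
python3 - <<'E'
from h import *
a=viewer.get_calibration("scene");b=viewer.get_calibration("side")
A=lambda u,v:(175+u/4,185+v/4);B=lambda u,v:(325+u/4,260+(v-300)/4)
k=459/130;L=lambda u,v:(230+u/k,210+v/k);M=lambda u,v:(230+u/k,135+(v-353)/k)
for n,p,q,z in [("tall",B(265,424),M(259,397),.117),("short",B(70,348),M(236,502),.072),("stout",B(472,432),M(162,390),.087),("narrow",A(388,193),L(217,55),.048),("wide",A(278,148),L(234,122),.048),("button",A(79,43),L(289,242),.08),
  ("spool",(222,274),(364,219),.059),("tin",(357,237),(246,193),.04)]:
    X,e=two(a,p,b,q);print(n,X.round(3),round(e,4),onz(a,p,z).round(3),onz(b,q,z).round(3))
E
```

```text
tall [0.607 0.251 0.109] 0.0038 [0.613 0.253 0.117] [0.605 0.231 0.117]
short [0.567 0.121 0.065] 0.001 [0.573 0.123 0.072] [0.565 0.108 0.072]
stout [0.522 0.346 0.078] 0.0039 [0.529 0.347 0.087] [0.521 0.322 0.087]
narrow [ 0.514 -0.111  0.043] 0.0043 [ 0.517 -0.108  0.048] [ 0.515 -0.12   0.048]
wide [ 0.515 -0.199  0.045] 0.0032 [ 0.516 -0.197  0.048] [ 0.515 -0.204  0.048]
button [ 0.524 -0.362  0.077] 0.0039 [ 0.525 -0.358  0.08 ] [ 0.524 -0.367  0.08 ]
spool [ 0.718 -0.124  0.058] 0.0034 [ 0.717 -0.123  0.059] [ 0.719 -0.127  0.059]
tin [0.398 0.087 0.036] 0.0001 [0.402 0.088 0.04 ] [0.398 0.081 0.04 ]
```

Call:
apply_moves([
  [0, [50, 2, 0], 0],
  [0, [50, 2, 0], 0],
  [0, [50, 2, 0], 0],
  [0, [50, 1, 0], 0],
  [0, [40, 0, 0], 0],
])

```text
t: 0.72
tool_pos: [0.6066, 0.242, 0.4041]
orientation: [-2.22, -2.222, 0.001]
force: [0.7, -0.5, -0.0]
opening: 0.0472
```

```bash
cat >> h.py <<'E'
def fray(c,px):
    u=np.array([px[0]-c['cx'],px[1]-c['cy']]);r=np.linalg.norm(u);th=r/c['fx']
    d=np.r_[np.sin(th)*u/max(r,1e-9),np.cos(th)]
    R=np.array(c['R']);return -R.T@np.array(c['t']),R.T@d
def fonz(c,px,z):
    o,d=fray(c,px);return o+d*(z-o[2])/d[2]
def fproj(c,X):
    p=np.array(c['R'])@X+np.array(c['t']);r=np.hypot(p[0],p[1]);th=np.arctan2(r,p[2])
    return np.array([c['cx'],c['cy']])+c['fx']*th*p[:2]/r
def shot(name):
    import json
    s=robot.read_state();c=viewer.get_calibration("wrist");i=viewer.read_camera("wrist")
    cv2.imwrite(f"pics/{name}.png",i)
    json.dump({k:np.array(v).tolist() for k,v in c.items() if k in('fx','fy','cx','cy','R','t')},open(f"pics/{name}.json","w"))
    print(s['t'],np.round(s['tool_pos'],4),np.round(s['orientation'],3),s['opening']);return c
E
python3 - <<'E'
from h import *
c=shot("w1");print(fproj(c,np.array([.607,.251,.117])),fproj(c,np.array([.567,.121,.072])))
E
```

```text
0.725 [0.6066 0.242  0.4041] [-2.220e+00 -2.222e+00  1.000e-03] 0.047226961140709324
[275.22618702 200.8340949 ] [239.41392623 303.29574849]
```

View pics/w1.png

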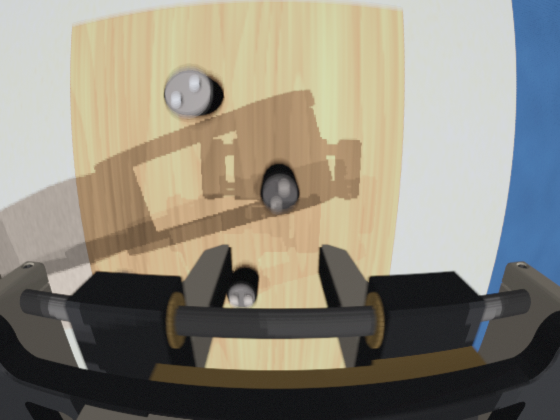

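The wrist view shows the tall can's terminals at (284,186) and (276,204), midpoint about (280,195). The stout can is at (190,92) and the short one at (241,296).

```bash
python3 - <<'E'
from h import *
import json
c=json.load(open("pics/w1.json"));i=cv2.imread("pics/w1.png")
print(fonz(c,(280,195),.117),fonz(c,(188,92),.087),fonz(c,(241,298),.072))
# two-view height for tall: scene ray x wrist ray
a=viewer.get_calibration("scene")
o1,d1=ray(a,(391.2,291));o2,d2=fray(c,(280,195))
s=np.linalg.lstsq(np.c_[d1,-d2],o2-o1,rcond=None)[0];print((o1+d1*s[0]+o2+d2*s[1])/2)
cv2.imwrite("pics/w1c.png",cv2.resize(i[150:225,240:320],None,fx=7,fy=7,interpolation=2))
E
```

```text
[0.61100493 0.25606793 0.117     ] [0.52715624 0.34648857 0.087     ] [0.5691173  0.12811918 0.072     ]
[0.61100686 0.25406476 0.11490054]
```

View pics/w1c.png

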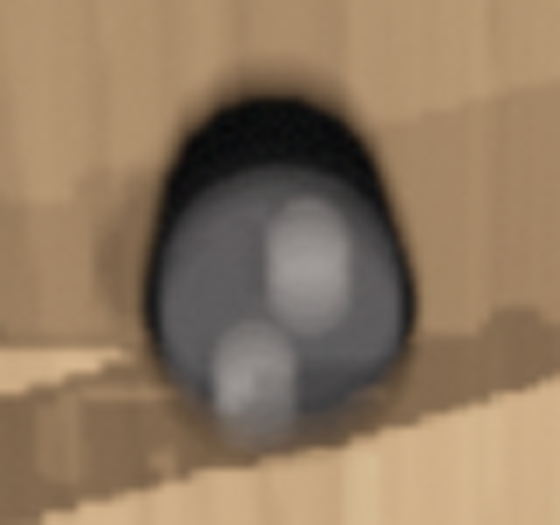

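The crop gives terminal tops at about (280,199) and a can-top centre at (281,191). That puts the target near (0.611, 0.253, 0.115–0.117). I'm descending to about 2 cm above it.

Call:
apply_moves([
  [0, [11, 4, 0], 0],
  [0, [0, 0, 20], 0],
  [0, [0, 0, 30], 0],
  [0, [0, 0, 20], 0],
  [0, [0, 0, 8], 0],
])

```text
t: 1.4
tool_pos: [0.6105, 0.2499, 0.324]
orientation: [-2.222, -2.219, 0.005]
force: [0.5, 0.2, 0.0]
opening: 0.0006
```

```bash
python3 - <<'E'
from h import *
c=shot("w2");i=viewer.read_camera("side");j=viewer.read_camera("scene")
f=lambda i,x,y:cv2.resize(i[y:y+90,x:x+70],None,fx=5,fy=5)
cv2.imwrite("pics/p2.png",cv2.hconcat([f(i,270,100),f(j,355,230)]))
E
```

```text
1.4 [0.6105 0.2499 0.324 ] [-2.222 -2.219  0.005] 0.0006094413553781237
```

View pics/p2.png

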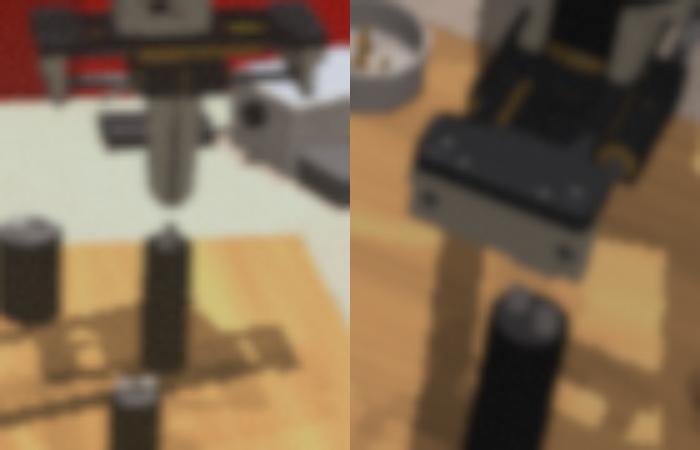

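The side view shows the closed tips centred over the tall can with a gap of about 2 cm. In the scene view the gripper body hides the tips. I'm holding here, with a 3 mm nudge in y.

Call:
apply_moves([
  [0, [3, 0, 0], 0],
  [0, [0, 0, 0], 0],
  [0, [0, 0, 0], 0],
  [0, [0, 0, 0], 0],
  [0, [0, 0, 0], 0],
])

```text
t: 2.17
tool_pos: [0.611, 0.254, 0.3267]
orientation: [2.221, 2.221, -0.0]
force: [-0.6, -0.9, 0.3]
opening: 0.0007
```

Call:
apply_moves([
  [0, [0, 0, 0], 0],
  [0, [0, 0, 0], 0],
  [0, [0, 0, 0], 0],
  [0, [0, 0, 0], 0],
  [0, [0, 0, 0], 0],
])

```text
t: 2.8
tool_pos: [0.611, 0.254, 0.3267]
orientation: [-2.221, -2.221, 0.0]
force: [0.2, -0.3, -1.5]
opening: 0.0004
```

Call:
apply_moves([
  [0, [0, 0, 0], 0],
  [0, [0, 0, 0], 0],
  [0, [0, 0, 0], 0],
  [0, [0, 0, 0], 0],
  [0, [0, 0, 0], 0],
])

```text
t: 3.42
tool_pos: [0.611, 0.254, 0.3268]
orientation: [2.221, 2.221, 0.0]
force: [0.4, 0.1, 0.2]
opening: 0.0006
```

Call:
apply_moves([
  [0, [0, 0, 0], 0],
  [0, [0, 0, 0], 0],
  [0, [0, 0, 0], 0],
  [0, [0, 0, 0], 0],
  [0, [0, 0, 0], 0],
])

```text
t: 4.05
tool_pos: [0.611, 0.254, 0.3267]
orientation: [-2.221, -2.221, 0.0]
force: [-0.1, -0.1, 0.1]
opening: 0.0002
```

Call:
apply_moves([
  [0, [0, 0, -40], 0],
  [0, [0, 0, -40], 0],
  [0, [-40, -10, 0], 0],
  [0, [-50, -15, 0], 0],
  [0, [-50, -15, 0], 0],
])

```text
t: 4.68
tool_pos: [0.5704, 0.1129, 0.4069]
orientation: [2.22, 2.222, 0.0]
force: [0.4, -0.3, 0.8]
opening: 0.0001
```

Call:
apply_moves([
  [0, [-50, -15, 0], 0],
  [0, [-50, -15, 0], 0],
  [0, [-50, -15, 0], 0],
  [0, [-50, -10, 0], 0],
  [0, [-20, 0, 0], 0],
])

```text
t: 5.3
tool_pos: [0.5153, -0.1082, 0.407]
orientation: [2.224, 2.218, -0.0]
force: [0.7, 0.2, 0.0]
opening: 0.0001
```

```bash
python3 - <<'E'
from h import *
c=shot("w3");print(fproj(c,np.array([.515,-.110,.048])),fproj(c,np.array([.515,-.199,.048])),fproj(c,np.array([.524,-.362,.077])))
E
```

```text
5.3 [ 0.5153 -0.1082  0.407 ] [ 2.224  2.218 -0.   ] 6.353697280596024e-05
[274.02587896 193.68653497] [274.27633015 269.03728159] [281.45503888 385.57608407]
```

View pics/w3.png

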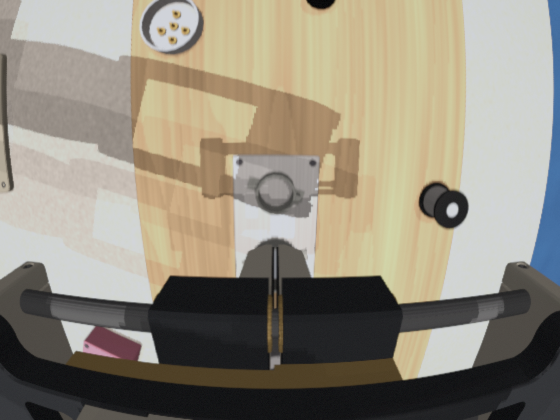

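The narrow ring's mouth is at (276,190), against a prediction of (274,194), so it lies near (0.517, -0.107). The tool is already over it, so I'm descending 150 mm to about 2 cm above the rim.

Call:
apply_moves([
  [0, [-1, 1, 40], 0],
  [0, [0, 0, 50], 0],
  [0, [0, 0, 40], 0],
  [0, [0, 0, 18], 0],
  [0, [0, 0, 0], 0],
])

```text
t: 5.98
tool_pos: [0.5169, -0.1063, 0.2579]
orientation: [-2.219, -2.221, 0.001]
force: [-0.5, -0.2, 0.3]
opening: 0.0007
```

```bash
python3 - <<'E'
from h import *
c=shot("w4");i=viewer.read_camera("side")
import json
c3=json.load(open("pics/w3.json"));a=viewer.get_calibration("scene");b=viewer.get_calibration("side")
o2,d2=fray(c3,(276,190))
for cc,p in((a,(272,233.3)),(b,(291.5,225.6))):
    o1,d1=ray(cc,p);s=np.linalg.lstsq(np.c_[d1,-d2],o2-o1,rcond=None)[0];print((o1+d1*s[0]+o2+d2*s[1])/2)
print(fonz(c3,(276,190),.048))
cv2.imwrite("pics/p4.png",cv2.resize(i[160:300,230:370],None,fx=4,fy=4))
E
```

```text
5.975 [ 0.5169 -0.1063  0.2579] [-2.219e+00 -2.221e+00  1.000e-03] 0.0007415015251167556
[ 0.51734113 -0.10642576  0.04873577]
[ 0.51692277 -0.10792803  0.0390646 ]
[ 0.51711212 -0.10597602  0.048     ]
```

View pics/p4.png

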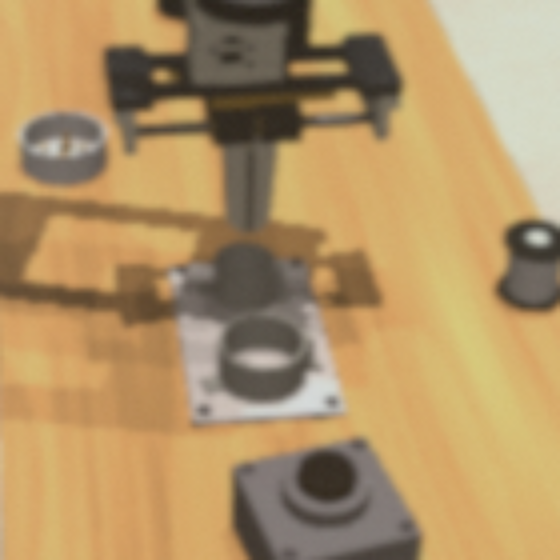

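The tips (248,228) hang centred just above the narrow ring's mouth (248,255). Hold for over 2 s, rise, then go towards the button.

Call:
apply_moves([
  [0, [0, 0, 2], 0],
  [0, [0, 0, 0], 0],
  [0, [0, 0, 0], 0],
  [0, [0, 0, 0], 0],
  [0, [0, 0, 0], 0],
])

```text
t: 6.7
tool_pos: [0.517, -0.107, 0.2568]
orientation: [2.221, 2.221, 0.0]
force: [0.1, 0.6, 0.2]
opening: 0.0003
```

Call:
apply_moves([
  [0, [0, 0, 0], 0],
  [0, [0, 0, 0], 0],
  [0, [0, 0, 0], 0],
  [0, [0, 0, 0], 0],
  [0, [0, 0, 0], 0],
])

```text
t: 7.32
tool_pos: [0.517, -0.107, 0.2567]
orientation: [-2.221, -2.221, -0.0]
force: [0.6, -0.3, -0.2]
opening: 0.0003
```

Call:
apply_moves([
  [0, [0, 0, 0], 0],
  [0, [0, 0, 0], 0],
  [0, [0, 0, 0], 0],
  [0, [0, 0, 0], 0],
  [0, [0, 0, 0], 0],
])

```text
t: 7.95
tool_pos: [0.517, -0.107, 0.2567]
orientation: [-2.221, -2.221, 0.0]
force: [0.4, 0.3, -0.3]
opening: 0.0005
```

Call:
apply_moves([
  [0, [0, 0, 0], 0],
  [0, [0, 0, 0], 0],
  [0, [0, 0, 0], 0],
  [0, [0, 0, 0], 0],
  [0, [0, 0, 0], 0],
])

```text
t: 8.57
tool_pos: [0.517, -0.107, 0.2567]
orientation: [-2.221, -2.221, 0.0]
force: [0.6, -0.7, 0.1]
opening: 0.0006
```

Call:
apply_moves([
  [0, [0, 0, -40], 0],
  [0, [0, 0, -50], 0],
  [0, [-40, 0, -40], 0],
  [0, [-50, 2, -10], 0],
  [0, [-50, 2, 0], 0],
])

```text
t: 9.2
tool_pos: [0.5213, -0.2484, 0.3989]
orientation: [2.218, 2.22, 0.002]
force: [0.2, 1.5, -0.4]
opening: 0.0005
```

Call:
apply_moves([
  [0, [-50, 2, 0], 0],
  [0, [-40, 2, 0], 0],
  [0, [-22, 0, 0], 0],
  [0, [0, 0, 0], 0],
])

```text
t: 9.7
tool_pos: [0.5248, -0.3598, 0.3963]
orientation: [-2.223, -2.219, -0.0]
force: [0.7, -0.0, -0.4]
opening: 0.0003
```

```bash
python3 - <<'E'
from h import *
c=shot("w5");print(fproj(c,np.array([.525,-.359,.08])))
i=cv2.imread("pics/w5.png")
cv2.imwrite("pics/w5c.png",cv2.resize(i[120:270,180:380],None,fx=4,fy=4,interpolation=2))
E
```

```text
9.7 [ 0.5248 -0.3598  0.3963] [-2.223 -2.219 -0.   ] 0.00032005210451259436
[274.88623288 201.74784508]
```

View pics/w5c.png

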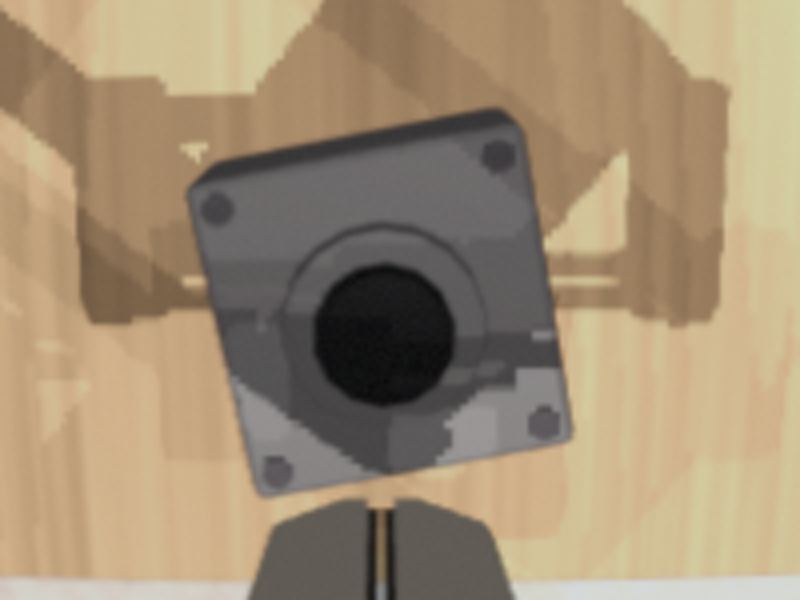

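The button centre is at full-image (276,204), against a prediction of (275,202): it is under the tool within 2 mm. I'm going down to just above it, then pressing in small steps.

Call:
apply_moves([
  [0, [-2, 1, 40], 0],
  [0, [0, 0, 40], 0],
  [0, [0, 0, 25], 0],
  [0, [0, 0, 5], 0],
  [0, [0, 0, 0], 0],
])

```text
t: 10.38
tool_pos: [0.5265, -0.3601, 0.2876]
orientation: [2.22, 2.222, 0.0]
force: [0.5, 0.3, 0.7]
opening: 0.0005
```

Call:
apply_moves([
  [0, [0, 0, 3], 0],
  [0, [0, 0, 3], 0],
])

```text
t: 10.62
tool_pos: [0.5264, -0.3612, 0.2821]
orientation: [2.22, 2.22, 0.0]
force: [-0.2, 0.6, 0.1]
opening: 0.0008
```

Call:
apply_moves([
  [0, [0, 0, 3], 0],
  [0, [0, 0, 3], 0],
  [0, [0, 0, 0], 0],
])

```text
t: 11.0
tool_pos: [0.5258, -0.3609, 0.2742]
orientation: [-2.221, -2.221, 0.0]
force: [0.2, 0.6, -1.3]
opening: 0.0004
```

Call:
apply_moves([
  [0, [0, 0, 2], 0],
  [0, [0, 0, 2], 0],
  [0, [0, 0, 0], 0],
])

```text
t: 11.38
tool_pos: [0.526, -0.361, 0.2706]
orientation: [-2.221, -2.221, -0.0]
force: [0.1, 0.3, -0.8]
opening: 0.0004
```

Call:
apply_moves([
  [0, [0, 0, 2], 0],
  [0, [0, 0, 0], 0],
])

```text
t: 11.62
tool_pos: [0.5261, -0.361, 0.2688]
orientation: [2.221, 2.221, 0.0]
force: [-0.1, 0.4, 0.9]
opening: 0.0005
```

Call:
apply_moves([
  [0, [0, 0, 2], 0],
  [0, [0, 0, 0], 0],
])

```text
t: 11.88
tool_pos: [0.5261, -0.361, 0.2668]
orientation: [2.221, 2.221, 0.0]
force: [0.3, -0.2, 3.1]
opening: 0.0008
```

Call:
apply_moves([
  [0, [0, 0, 2], 0],
  [0, [0, 0, 0], 0],
])

```text
t: 12.12
tool_pos: [0.5261, -0.3611, 0.2648]
orientation: [2.221, 2.221, 0.0]
force: [0.6, 0.6, 3.3]
opening: 0.0004
```

Call:
apply_moves([
  [0, [0, 0, 2], 0],
  [0, [0, 0, 0], 0],
])

```text
t: 12.38
tool_pos: [0.5261, -0.3611, 0.2642]
orientation: [2.221, 2.221, 0.0]
force: [-3.6, 2.8, 12.4]
opening: 0.0008
```

Call:
apply_moves([
  [0, [0, 0, 1], 0],
  [0, [0, 0, 0], 0],
])

```text
t: 12.62
tool_pos: [0.5262, -0.3611, 0.2641]
orientation: [2.221, 2.221, 0.0]
force: [-6.2, 4.5, 18.0]
opening: 0.0004
```

The TCP stops at 0.264 and the force climbs to 18 N, so the button is bottomed. Drawing up now.

Call:
apply_moves([
  [0, [0, 0, -5], 0],
  [0, [0, 0, -15], 0],
  [0, [0, 0, -40], 0],
  [0, [0, 0, -40], 0],
  [0, [0, 0, -20], 0],
])

```text
t: 13.25
tool_pos: [0.5263, -0.3612, 0.3848]
orientation: [2.219, 2.219, 0.001]
force: [-0.1, -0.3, 0.9]
opening: 0.0003
```

Call:
apply_moves([
  [0, [0, 0, 0], 0],
  [0, [0, 0, 0], 0],
  [0, [0, 0, 0], 0],
  [0, [0, 0, 0], 0],
])

```text
t: 13.75
tool_pos: [0.5258, -0.3608, 0.3802]
orientation: [-2.22, -2.22, 0.0]
force: [0.4, 0.5, -0.0]
opening: 0.0003
```

```bash
python3 - <<'E'
from h import *
c=shot("w6");i=cv2.imread("pics/w6.png");j=cv2.imread("pics/w5.png")
def b(im):
    m=(im[120:240,180:380].max(2)<32).astype(np.uint8);n,_,s,ce=cv2.connectedComponentsWithStats(m)
    k=1+s[1:,4].argmax();return ce[k]+[180,120],s[k]
import json
c5=json.load(open("pics/w5.json"))
for cc,im in((c5,j),(c,i)):
    p,s=b(im);print(p,s,fonz(cc,p,.082).round(4))
for n in("scene","side"):
    o=cv2.imread(f"pics/{n}1.png");v=viewer.read_camera(n)
    # change around caps/tin/spool/box: phase-free difference of box/cans areas
    R={"scene":dict(box=(175,190,42,34),spool=(210,265,24,30),tin=(340,226,34,28),short=(330,263,24,32),tall=(375,283,28,46),stout=(425,283,32,40)),
       "side":dict(box=(286,268,50,46),spool=(353,212,24,28),tall=(296,146,14,30),short=(289,176,16,22),stout=(267,143,18,24))}[n]
    for k,(x,y,w,h) in R.items():
        big=v[y-6:y+h+6,x-6:x+w+6];r=cv2.matchTemplate(big,o[y:y+h,x:x+w],cv2.TM_CCOEFF_NORMED)
        _,m,_,l=cv2.minMaxLoc(r);print(n,k,round(m,3),l[0]-6,l[1]-6)
E
```

```text
13.75 [ 0.5258 -0.3608  0.3802] [-2.22 -2.22  0.  ] 0.0003439642661666287
[275.55796316 203.5460455 ] [ 79  67  34  34 923] [ 0.5256 -0.3602  0.082 ]
[274.74277457 207.67630058] [  77   70   37   37 1038] [ 0.5255 -0.3605  0.082 ]
scene box 0.915 0 0
scene spool 1.0 0 0
scene tin 0.647 0 0
scene short 0.945 0 0
scene tall 1.0 0 0
scene stout 1.0 0 0
side box 0.842 0 0
side spool 0.999 0 0
side tall 0.447 1 -4
side short 0.575 -2 0
side stout 0.999 0 0
```

```bash
python3 -c "
from h import *
order.close_job();print(robot.read_state()['t'])"
```

```text
the job is handed in; nothing more can be done
the job is handed in; nothing more can be done
```

I pointed at the tallest capacitor and then at the narrow ring clamp, pressed the signal button fully down, and drew the hand up clear. The job was handed in at about 14 s on the robot's clock; no verdict was reported.

- **Pointing:** I held over each target for more than 2 s with closed fingertips about 2 cm above it. The tool stood within about 3 mm of my measured centres, (0.611, 0.253) for the capacitor and (0.517, -0.107) for the clamp. No contact showed in the force readings.
- **Button press:** the force rose from about 3 N on the spring to 18 N at the stop, over roughly 5 mm of travel. The fingertips then rose to about 11 cm above the button, and the force reading fell back to zero.
- **Final checks that agreed:** the button centre measured the same before and after within 0.5 mm, so the signal box stayed put. In the scene camera the box, spool, tin and all three capacitors showed no pixel shift.
- **Checks that were weak or disagreed:**
  - The side-view matches for the tall and short capacitors were poor (0.45 and 0.58), and I think the arm and its shadow were in that view. The tall one matched cleanly in the scene view (1.0) and the short one well (0.95).
  - The tin's scene match was only 0.65, though at zero shift.
  - The side camera put the clamp rim about 1 cm lower than the other estimates. I used the 48 mm that the scene and wrist views agreed on.
  - I did not measure the button's return height directly.

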